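# Set the drill guide and index the disc to its next hole

### The arm

A 6-joint arm with a two-finger parallel gripper is mounted at the origin on the work surface. World frame = base frame: x ahead of the robot, y to its left, z up, the work surface at z = 0. Lengths are in mm, angles in rad, forces in N, time in s.
With the tool pointing down it reaches from about 350 to 875 mm from the base axis. Payload 4.2 kg.
Tool frame: the origin (TCP) lies where the fingers leave the gripper's body, on its centre line; the fingertips stand 70 mm ahead of it and the grasp point (between the pads) lies grip_depth ahead of it (grip_depth is the distance from the TCP to the grasp point, in mm); z points along the fingers, y is the direction in which the jaws open and shut (so a half turn about z gives the same grasp; the last joint's range is limited). The gripper opens to 87 mm and grips with 3 to 60 N. Pads are 19 mm wide; open, the fingers measure 117 mm over their backs; the gripper's body (75 mm by 190 mm) begins 51 mm behind the grasp point.
Start: joints at [-0.93, 0.385, 0.008, 0, -1.194, -0.259], TCP at [232.883, -579.97, 292.25] pointing down, gripper open.
Joint ranges: [-3.14, 3.14], [-1.21, 2.06], [-1.07, 1.41], [-3.16, 2.05], [-2.99, -0.16], [-3.1, 3.1]. Speed limits (rad/s): [2.79, 2.79, 3.14, 3.14, 3.14, 3.14].

### API

Orientations are given as a unit quaternion [w, x, y, z].
In Python, from station import sense, snapshot, hand_in, grip_depth gives the robot as it stands.
- The arm moves only by the tool servo_tool, never from a script. Its arguments are lists of equal length, an entry for each row: "turn": the turn, a rotation vector about the tool's x, y, z in degrees, a list of three; "slide": the shift along the tool's x, y, z in mm, a list of three; "gripper": the opening, from 0 (shut) to 1 (fully open). A call has 1 to 12 rows; each row shifts and turns the commanded pose from where the row before left it, along the tool's axes as they then stand; what a row does not reach is not made up. A row lasts 1/12 s, in which the tool goes at most 41.7 mm and 7.16 degrees, less where a joint would pass 70% of its speed; a pose out of reach is approached as far as the arm can. A call with a gripper value outside its range is refused whole. The fingers move at their own pace and stop on an object; "squeeze" is the grip in N (left out, the last holds). Time passes only in rows, so rows that do not move let the fingers close. It gives the time, the measured TCP pose, the force and the opening at its end, in the units of the state.
- sense(): the state, without advancing time (a new reading comes with each control period).
- snapshot(name): name is "scene" or "top" or "wrist"; returns a dict with "image" (420x560x3 uint8, blue, green, red), "vfov" (degrees; the focal length in pixels is half the picture's height over the tangent of half this angle, whatever the lens; pixels are square), "cx", "cy" (the principal point, pixels), "distortion" ([k1, k2, p1, p2, k3] as OpenCV has them; the pictures are not rectified), "rvec" (rotation vector, rad) and "tvec" (3), from world to camera coordinates, as OpenCV has them. Camera axes: x right, y down, z forward; pixel columns grow to the right and rows downward; lengths in mm; the calibration is good to about 2 mm. A picture is of the moment at which its call begins. There is no depth.
- hand_in(): hands the job in, once; it reports no verdict.
The state is a dict: "t": time; "joints": joint angles; "qd": joint speeds; "joint_efforts": joint torques, N m; "eef_pos": TCP position; "orientation": TCP orientation; "wrist_force": force on the tool from outside, world axes, zero at the start; "ft_torque": the same for the moment, N m; "gripper_width": finger opening in mm.
Only numpy, scipy, OpenCV 4.12 (cv2) and the standard library are available. Lean on these libraries where they do the work, as an engineer would, in place of code of your own. Each camera call takes 0.05 s, during which the arm holds its last target.

### The job

I am drilling eight holes round this pine disc and need the next one lined up under the drill guide. Swing the blue guide arm in over the disc until it snaps fully home in its end catch; then take the black index knob and turn it clockwise (seen from above) three clicks, feeling each one, and no further, so that it sits in the third notch on from where it stands now. Finish holding the knob there: keep it gripped so that the disc cannot creep while I drill, and leave the hammer, cordless drill, yellow bin and pine box where they are.

Things in the scene. Friction and masses are not known exactly. Their poses are not given: they have to be found in the camera images.
- jig: drilling jig fixed to the bench: plywood board 210 (x) x 330 (y) x 18 mm. Origin on the bench under the vertical axis of index plate and knob; z up. Board from -190 to +140 mm in y. On it an aluminium index plate, 170 mm across, top at 40 mm, with 24 rounded notches; a spring ball in the grey block (top at 48 mm, 100 to 130 mm to +y of the axis) drops into them
- disc_top (a point): centre of the top face of the pine disc that lies on the index plate, 150 mm across, 58 mm above the bench, on the knob's axis. Eight hole centres are marked 64 mm from the axis, 45 degrees apart, each with a short dark line; the one under the guide at the start is already drilled (large dark dot)
- knob_grip (a point): black bar-grip knob over the disc, on the jig's vertical axis. Bar 56 mm long (own x), 22 mm wide (own y), 80 to 122 mm above the bench, white line on top towards own +x; this point in the bar, on the axis, 104 mm above the bench. Under the bar a flange 42 mm across (74 to 80 mm up) and a 28 mm spindle. It turns plate and disc with it
- index_knob (a joint): angle of knob, plate and disc, rad: 0 at the start, in a notch; grows clockwise seen from above. A notch (click) every 15 degrees = 0.262 rad, the third at 0.785. Leaving a notch takes about 0.15 N m, falling to zero half way to the next; there the ball drops in and pulls the plate the rest of the way
- guide_handle (a point): middle of the upright red round handle at the free end of the blue guide arm, 102 mm above the bench: 18 mm thick, from 84 to 120 mm above the bench. The flat arm under it is 24 mm wide, from 66 to 76 mm above the bench, and ends 7 mm past the handle's axis. The handle swings level about guide_hinge, 165 mm from it
- guide_hinge (a point): point on the vertical hinge axis of the guide arm, 102 mm above the bench. The hinge post is 34 mm thick and ends 85 mm above the bench. In the jig's frame the axis lies 64 mm to +x and 115 mm to -y of the knob's axis
- guide_arm (a joint): angle of the guide arm, rad, growing counter-clockwise seen from above: 0 parked clear of the disc (starts between 0 and 0.4), 1.08 fully home at its stop, the arm then pointing along the jig's +y. From about 0.58 a spring catch resists (3 N at the handle); past 0.88 it snaps the arm to the stop and keeps it there (2 N at the handle to pull it out). Friction else 0.4 N
- drill_bush (a point): centre of the upper rim of the brass drill bush in the arm, 115 mm from the hinge axis, 21 mm across, top 82 mm above the bench. With the arm home it stands over the ring of hole centres, 64 mm from the knob's axis
- hammer: bystander: hammer with wooden handle lying on the bench, 280 mm long along its x (head at +x), head 90 mm across, 26 mm high. Origin on the bench under its middle
- power_drill: bystander: grey and black cordless drill lying on its side, 60 mm high; barrel along its x (bit towards +x) from -85 to +146 mm, handle and battery out to 159 mm on its -y side. Origin on the bench under the barrel
- parts_bin: bystander: open yellow bin holding dowels, 240 (x) x 136 (y) x 85 mm. Origin on the bench under its middle
- pine_box: bystander: small open pine box, 140 (x) x 110 (y) x 65 mm. Origin on the bench under its middle

How it is judged:
By the outcome, as a careful person would: the job done as asked, in the order asked, and still so for the second after the job is handed in, while the arm keeps its last pose, push and grip.
It also fails if it takes over 54 s, if anything falls off the work surface, if the arm or the gripper's body presses on something with over 40 N, if the wrist force passes 120 N, or if a joint passes its speed limit or range.

## Working session

There is one attempt and no reset: what is moved stays moved. The work goes in short steps, Python scripts to look and compute and a tool call to move; the robot and the scene stay as the last step left them, time stands still between calls to the robot, and variables do not carry over. Pictures are saved under pics/ and viewed, and the job is handed in when it is done.

Besides the shell and the picture viewer there is one more tool, called after "Call:" as name(argument=value, ...), one argument or row to a line, values as JSON. servo_tool: Moves the arm, as the interface text tells. Its arguments: {"type":"object","properties":{"turn":{"type":"array"},"slide":{"type":"array"},"gripper":{"type":"array"},"squeeze":{"type":"number"}},"required":["turn","slide","gripper"]}

```bash
mkdir -p pics; cat > h.py <<'E'
import numpy as np, cv2
from station import sense, snapshot, hand_in, grip_depth
import pickle
def snap(n,f):
    s=snapshot(n); cv2.imwrite(f'pics/{f}.png',s['image']); pickle.dump(s,open(f'pics/{f}.pkl','wb')); return s
def load(f): return pickle.load(open(f'pics/{f}.pkl','rb'))
def cam(s):
    h=s['image'].shape[0]; f=h/2/np.tan(np.radians(s['vfov'])/2)
    K=np.array([[f,0,s['cx']],[0,f,s['cy']],[0,0,1.]]); R=cv2.Rodrigues(np.array(s['rvec'],float))[0]
    return K,np.array(s['distortion'],float),R,np.array(s['tvec'],float)
def ray(s,uv):
    K,d,R,t=cam(s); p=cv2.undistortPoints(np.array([[uv]],float),K,d)[0,0]
    v=R.T@np.array([p[0],p[1],1.]); return -R.T@t, v/np.linalg.norm(v)
def atz(s,uv,z):
    c,v=ray(s,uv); return c+v*(z-c[2])/v[2]
def tri(l):
    A=np.zeros((3,3));b=np.zeros(3);P=[]
    for s,uv in l:
        c,v=ray(s,uv);M=np.eye(3)-np.outer(v,v);A+=M;b+=M@c;P.append((c,v))
    x=np.linalg.solve(A,b); return x,[np.linalg.norm((np.eye(3)-np.outer(v,v))@(x-c)) for c,v in P]
def proj(s,p):
    K,d,R,t=cam(s); return cv2.projectPoints(np.array(p,float).reshape(-1,1,3),np.array(s['rvec'],float),t,K,d)[0][:,0]
def crop(s,f,u0,v0,w,h,k):
    cv2.imwrite(f'pics/{f}.png',cv2.resize(s['image'][v0:v0+h,u0:u0+w],None,fx=k,fy=k,interpolation=cv2.INTER_CUBIC))
E
python3 - <<'E'
from h import *
for n in ['scene','top','wrist']: snap(n,n+'0')
print(grip_depth if not callable(grip_depth) else grip_depth()); print(sense())
E
```

```text
51.0
{'t': 0.15, 'joints': array([-9.30367389e-01,  3.85393789e-01,  6.93134337e-03, -3.35742208e-04,
       -1.19397700e+00, -2.58596865e-01]), 'qd': array([ 0.00065829, -0.00070706,  0.00461018,  0.00328196,  0.00042245,
        0.00118007]), 'joint_efforts': array([-1.01217309e-03, -3.91052485e+01,  1.87586063e+01,  4.22246352e+00,
        1.23586011e-02, -1.41948267e-04]), 'eef_pos': array([ 232.78027883, -579.67472   ,  291.40153383]), 'orientation': array([-2.16447944e-04, -1.89697527e-01,  9.81842222e-01,  8.07747913e-04]), 'wrist_force': array([ 0.29491811,  0.07319946, -0.07199392]), 'ft_torque': array([-0.02429285, -0.01105472, -0.04198071]), 'gripper_width': 87.06628816130275}
```

View pics/scene0.png

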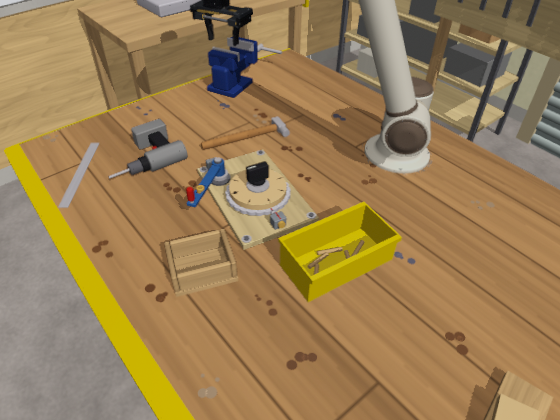

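View pics/top0.png

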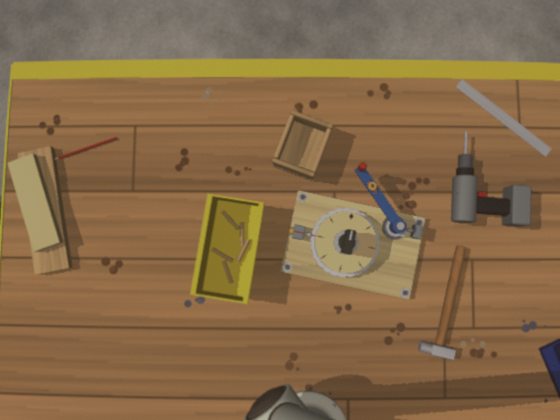

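View pics/wrist0.png

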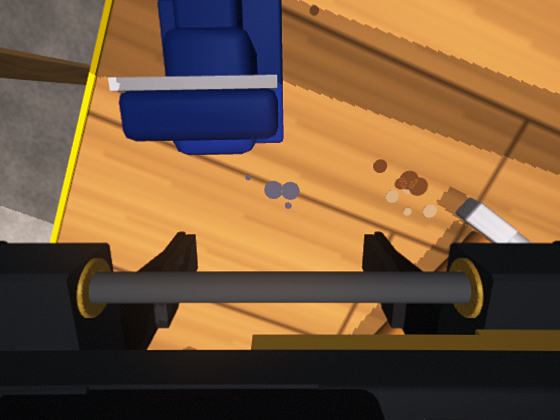

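The scene and top views show the jig at about (355,245) in the top picture, with the knob at (347,241), the red handle at (362,167) and the hinge at (396,227). The drill and hammer are to its right, the bin to its left and the box above. The wrist view shows only the vise so far. Next I enlarge the crops.

```bash
python3 - <<'E'
from h import *
s=load('top0'); crop(s,'t0c',270,140,175,165,4.5)
s2=load('scene0'); crop(s2,'s0c',160,130,180,125,4.4)
for uv,z in [((347,241),122),((362,167),120),((396,227),85)]: print(atz(s,uv,z))
print(ray(s,(347,241)),ray(s2,(250,170)))
E
```

```text
[470.50541088 -85.52740811 122.        ]
[ 640.32189117 -121.85382012  120.        ]
[ 504.24891625 -206.65297653   85.        ]
(array([ 453.70393928,   44.49956618, 1076.97702423]), array([ 0.01743009, -0.13489187, -0.99070701])) (array([973.84379643, 600.00620487, 782.23042758]), array([-0.45064624, -0.64317826, -0.61906356]))
```

View pics/t0c.png

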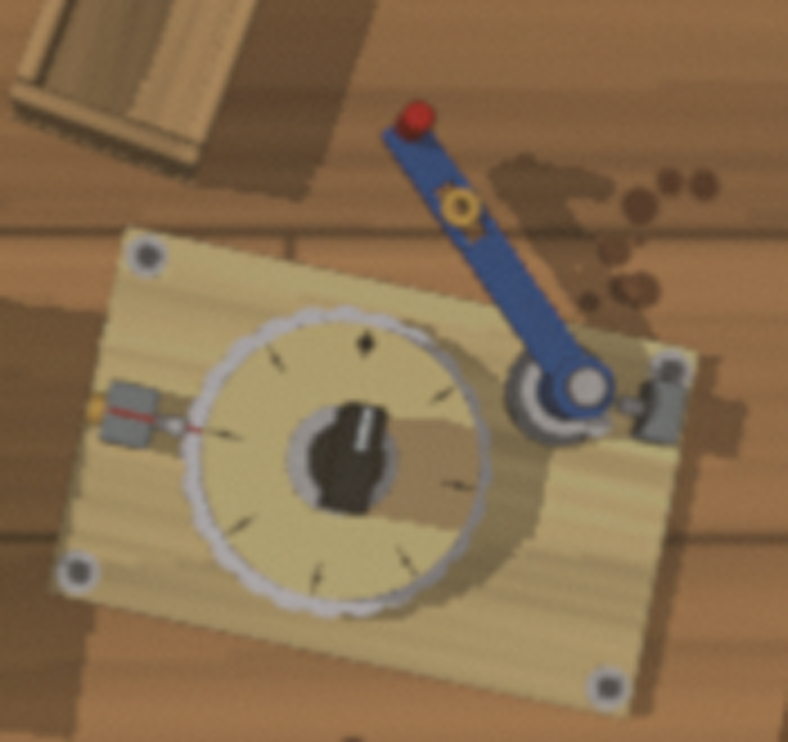

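View pics/s0c.png

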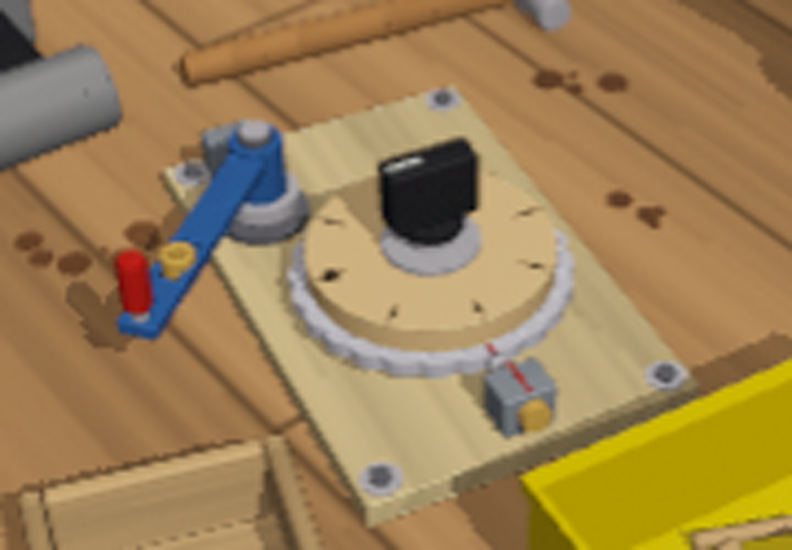

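```bash
python3 - <<'E'
from h import *
a=load('top0'); b=load('scene0')
T=lambda x,y:(270+x/4.5-.4,140+y/4.5-.4); S=lambda x,y:(160+x/4.4-.4,130+y/4.4-.4)
P={'handle_top':((417,116),(131,256)),'hingetop':((588,386),(256,131)),'bush':((461,206),(177,252)),
'hole':((366,343),(331,275)),'scrNW':((147,256),(379,478)),'scrSW':((78,572),(665,374)),'scrSE':((609,688),(443,98)),'scrNE':((671,369),(191,172)),
'whiteEndKnob':((368,409),(387,165)),'whiteIn':((362,451),(423,157))}
R={}
for k,(t,s) in P.items():
    x,e=tri([(a,T(*t)),(b,S(*s))]); R[k]=x; print(k,x.round(1),np.round(e,1), atz(a,T(*t),x[2]).round(1))
for k,z in [('handle_top',120),('hingetop',85),('bush',82)]:
    print(k,'topcam at z',atz(a,T(*P[k][0]),z).round(1),'scene',atz(b,S(*P[k][1]),z).round(1))
sc=[R[k] for k in ['scrNW','scrSW','scrSE','scrNE']]
c=np.mean(sc,0);print('c',c)
y=(sc[0]-sc[3]+sc[1]-sc[2]);x=(sc[0]-sc[1]+sc[3]-sc[2])
print(np.degrees(np.arctan2(y[1],y[0])),np.degrees(np.arctan2(x[1],x[0])),np.linalg.norm(x)/2,np.linalg.norm(y)/2)
E
```

```text
handle_top [ 643.9 -122.3  121.2] [0. 0.] [ 643.9 -122.3  121.2]
hingetop [ 507.1 -216.    85.2] [1.2 1.2] [ 508.1 -216.8   85.2]
bush [ 602.9 -151.4   82.8] [0.6 0.6] [ 603.4 -151.7   82.8]
hole [ 531.9 -103.6   59. ] [0.8 0.8] [ 532.4 -104.1   59. ]
scrNW [584.   12.5  19.7] [0.1 0.1] [584.1  12.4  19.7]
scrSW [407.9  50.8  20.6] [0.3 0.3] [408.1  50.6  20.6]
scrSE [ 344.1 -242.4   20.8] [0.7 0.7] [ 344.6 -242.8   20.8]
scrNE [ 520.7 -280.3   20.9] [0.6 0.6] [ 521.2 -280.7   20.9]
whiteEndKnob [494.  -95.  125.9] [0.1 0.1] [494.1 -95.1 125.9]
whiteIn [472.4 -91.6 123.3] [1. 1.] [473.1 -92.3 123.3]
handle_top topcam at z [ 644.1 -122.5  120. ] scene [ 643.3 -123.6  120. ]
hingetop topcam at z [ 508.1 -216.8   85. ] scene [ 506.2 -215.2   85. ]
bush topcam at z [ 603.5 -151.9   82. ] scene [ 602.1 -151.7   82. ]
c [ 464.18601923 -114.83226537   20.49249094]
77.76767609143907 -12.190021765509261 180.41121902310044 299.7893473016526
```

Two-view heights agree with the text: handle 121, hinge 85, bush 83. The hinge-to-handle distance is 165 mm. The jig yaw is -12.2° and its axis is at about (469.5,-90.4). Next I move above the handle.

Call:
servo_tool(
  turn=[
    [0,0,0],
    [0,0,0],
    [0,0,0],
    [0,0,0],
    [0,0,0],
    [0,0,0],
    [0,0,0],
    [0,0,0],
    [0,0,0],
    [0,0,0],
    [0,0,0],
    [0,0,0],
  ],
  slide=[
    [-15,8,0],
    [-31,15,0],
    [-31,15,0],
    [-31,15,0],
    [-31,15,0],
    [-31,15,0],
    [-31,15,0],
    [-31,15,0],
    [-31,15,0],
    [-31,15,0],
    [-31,15,0],
    [-31,15,0],
  ],
  gripper=[1,1,1,1,1,1,1,1,1,1,1,0.5],
)

```text
t: 1.15
eef_pos: [499.6, -285.2, 292.1]
orientation: [-0.0, -0.19, 0.982, 0.0]
wrist_force: [0.4, -0.4, 0.5]
gripper_width: 84.8
```

```bash
cat >> h.py <<'E'
from scipy.spatial.transform import Rotation as Ro
def plan(xy,zg,yaw):
    "tool-frame slide to bring grasp point to (xy,zg), then turn about tool z to give jaw-axis yaw (deg, mod 180)"
    s=sense(); q=s['orientation']; R=Ro.from_quat([q[1],q[2],q[3],q[0]]).as_matrix()
    g=np.array(s['eef_pos'])+51*R[:,2]
    d=np.array([xy[0],xy[1],zg])-g
    cy=np.degrees(np.arctan2(R[1,1],R[0,1])); dz=(yaw-cy+90)%180-90
    print('t',round(s['t'],2),'g',g.round(1),'jawyaw',cy.round(2),'tilt',np.degrees(np.arccos(-R[2,2])).round(2),'slide',(R.T@d).round(1),'turn z',-dz.round(2),'F',np.round(s['wrist_force'],2),'T',np.round(s['ft_torque'],3),'w',round(s['gripper_width'],1),'j',np.round(s['joints'],2))
E
python3 -c "
from h import *
plan((643.8,-122.4),209,124.5)"
```

```text
t 1.15 g [ 499.6 -285.2  241.1] jawyaw 111.88 tilt 0.02 slide [-194.5   97.3   32.1] turn z -12.62 F [ 0.43 -0.38  0.48] T [-0.035 -0.032 -0.014] w 84.8 j [-0.24  0.3  -0.12 -0.   -1.15 -0.95]
```

Call:
servo_tool(
  turn=[
    [0,0,0],
    [0,0,0],
    [0,0,0],
    [0,0,0],
    [0,0,0],
    [0,0,0],
    [0,0,0],
    [0,0,-6.3],
    [0,0,-6.3],
    [0,0,0],
    [0,0,0],
  ],
  slide=[
    [-28,14,0],
    [-28,14,0],
    [-28,14,0],
    [-28,14,0],
    [-28,14,0],
    [-28,14,0],
    [-26.5,13.3,0],
    [0,0,16],
    [0,0,16],
    [0,0,0],
    [0,0,0],
  ],
  gripper=[0.5,0.5,0.5,0.5,0.5,0.5,0.5,0.5,0.5,0.5,0.5],
)

```text
t: 2.07
eef_pos: [642.6, -124.0, 259.1]
orientation: [-0.002, -0.295, 0.955, 0.0]
wrist_force: [0.3, 0.1, 0.3]
gripper_width: 43.5
```

```bash
python3 -c "
from h import *
plan((643.8,-122.4),104,124.5)
s=snap('wrist','w1')
for p in [(643.8,-122.4,120),(507.6,-216.2,85),(469.5,-90.4,122)]: print(proj(s,p))"
```

```text
t 2.07 g [ 642.4 -124.   208.1] jawyaw 124.33 tilt 0.18 slide [ -2.3   0.4 104.1] turn z -0.17 F [0.31 0.1  0.27] T [-0.032  0.012  0.036] w 43.5 j [ 0.06  0.46  0.04  0.   -1.16 -1.03]
[[280.12603038 210.96733129]]
[[279.04966534 -34.84254436]]
[[484.67786589  15.71116532]]
```

View pics/w1.png

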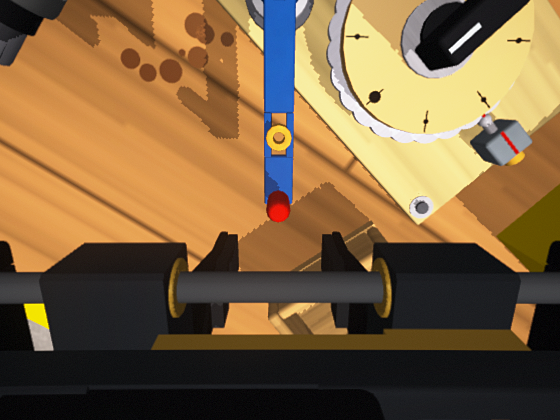

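The wrist view shows the red handle top at (279,212) against a predicted (280,211), so it agrees. The jaws straddle the arm line. I descend and grip.

Call:
servo_tool(
  turn=[
    [0,0,0],
    [0,0,0],
    [0,0,0],
    [0,0,0],
    [0,0,0],
    [0,0,0],
    [0,0,0],
    [0,0,0],
    [0,0,0],
    [0,0,0],
    [0,0,0],
  ],
  slide=[
    [-2,0,20],
    [0,0,30],
    [0,0,30],
    [0,0,15],
    [0,0,8],
    [0,0,0],
    [0,0,0],
    [0,0,0],
    [0,0,0],
    [0,0,0],
    [0,0,0],
  ],
  gripper=[0.5,0.5,0.5,0.5,0.5,0.5,0.15,0.15,0.15,0.15,0.15],
  squeeze=12,
)

```text
t: 3.03
eef_pos: [645.1, -122.9, 158.3]
orientation: [0.001, -0.296, 0.955, -0.0]
wrist_force: [0.5, -1.0, 1.2]
gripper_width: 18.3
```

```bash
python3 -c "
from h import *
plan((643.8,-122.4),104,124.5)
s=snap('wrist','w2')"
```

```text
t 3.03 g [ 645.2 -122.9  107.3] jawyaw 124.47 tilt 0.1 slide [0.8 1.2 3.3] turn z -0.03 F [ 0.46 -1.01  1.23] T [-0.003 -0.022 -0.025] w 18.3 j [ 0.06  0.55 -0.08  0.   -0.94 -1.03]
```

View pics/w2.png

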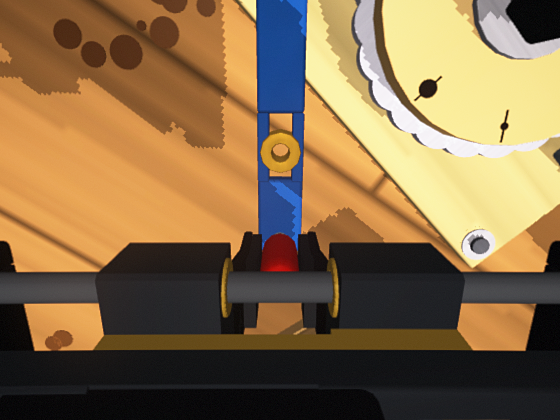

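The wrist view shows the red handle between the pads at (280,255), with a width of 18.3 mm. I now swing it along the arc.

Call:
servo_tool(
  turn=[
    [0,0,-1.5],
    [0,0,-3],
    [0,0,-3],
    [0,0,-3],
    [0,0,-3],
    [0,0,-3],
    [0,0,-3],
    [0,0,-3],
    [0,0,-3],
    [0,0,-3],
    [0,0,-3],
    [0,0,-1.5],
  ],
  slide=[
    [0.1,4.3,0],
    [0.23,8.64,0],
    [0.23,8.64,0],
    [0.23,8.64,0],
    [0.23,8.64,0],
    [0.23,8.64,0],
    [0.23,8.64,0],
    [0.23,8.64,0],
    [0.23,8.64,0],
    [0.23,8.64,0],
    [0.23,8.64,0],
    [0.1,4.3,0],
  ],
  gripper=[0.15,0.15,0.15,0.15,0.15,0.15,0.15,0.15,0.15,0.15,0.15,0.15],
)

```text
t: 4.08
eef_pos: [572.1, -63.1, 158.1]
orientation: [0.001, -0.557, 0.831, -0.001]
wrist_force: [0.4, 1.0, 2.0]
gripper_width: 17.4
```

```bash
cat >> h.py <<'E'
def arm():
    s=sense();p=s['eef_pos'];a=np.degrees(np.arctan2(p[1]+216.2,p[0]-507.6));print('arm joint',np.radians(a-77.8)+1.08,'r',np.hypot(p[1]+216.2,p[0]-507.6))
E
python3 -c "
from h import *
plan((542.4,-55),104,167.8);arm()"
```

```text
t 4.08 g [572.2 -63.1 107.1] jawyaw 157.68 tilt 0.18 slide [ 3.9 30.7  3.1] turn z -10.12 F [0.42 1.01 1.98] T [ 0.713 -0.208 -0.009] w 17.4 j [ 0.17  0.43 -0.29 -0.   -0.85 -0.56]
arm joint 0.8943188815406766 r 166.1205953276684
```

Call:
servo_tool(
  turn=[
    [0,0,-1.5],
    [0,0,-1.5],
    [0,0,-1.5],
    [0,0,-1.5],
    [0,0,-1.5],
    [0,0,-1],
    [0,0,0],
    [0,0,0],
  ],
  slide=[
    [0.1,4.3,0],
    [0.1,4.3,0],
    [0.1,4.3,0],
    [0.1,4.3,0],
    [0.1,4.3,0],
    [0.1,3,0],
    [0,0,0],
    [0,0,0],
  ],
  gripper=[0.15,0.15,0.15,0.15,0.15,0.15,0.15,0.15],
)

```text
t: 4.75
eef_pos: [548.8, -55.4, 158.1]
orientation: [0.001, -0.616, 0.788, -0.0]
wrist_force: [-0.4, 7.9, 5.7]
gripper_width: 17.7
```

```bash
python3 -c "
from h import *
plan((542.4,-55),104,167.8);arm()
snap('wrist','w3')
s=snap('top','t3');crop(s,'t3c',270,140,175,165,4.5)"
```

```text
t 4.75 g [548.9 -55.3 107.1] jawyaw 166.07 tilt 0.14 slide [1.3 6.4 3.1] turn z -1.73 F [-0.37  7.88  5.73] T [2.028 0.003 0.032] w 17.7 j [ 0.19  0.4  -0.35 -0.   -0.82 -0.44]
arm joint 1.0420922445199432 r 165.99576700455955
```

View pics/w3.png

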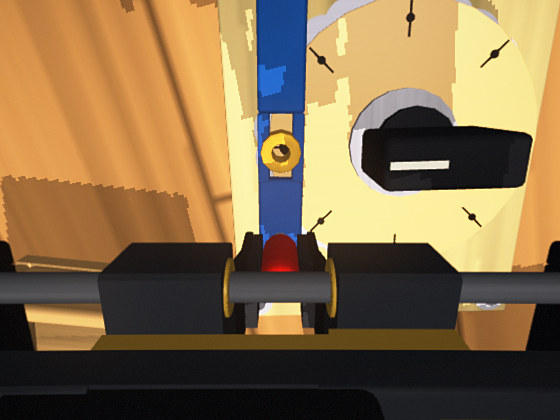

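View pics/t3c.png

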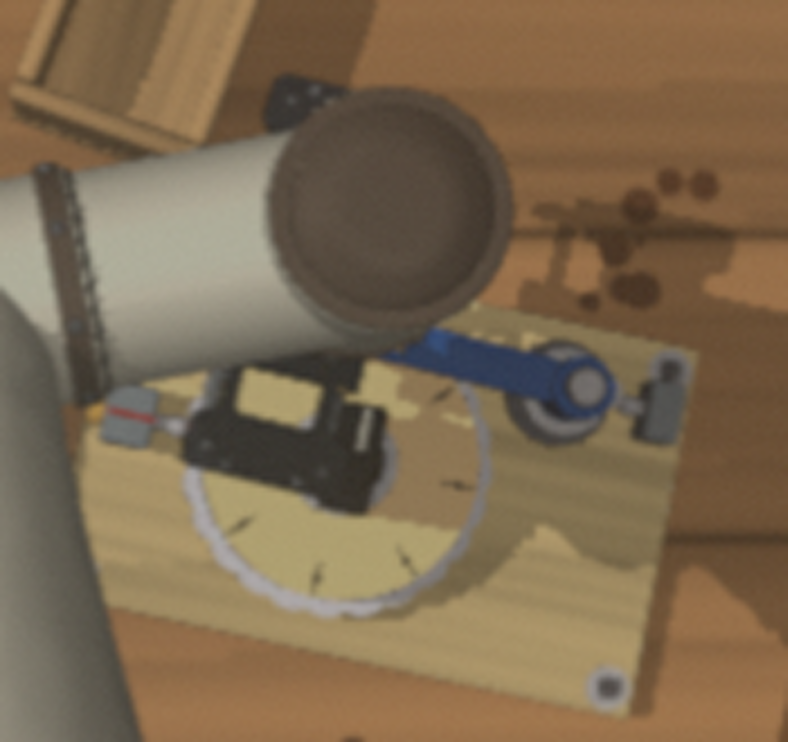

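The wrist view shows the arm nearly along jig +y, with the bush at (281,152). The top view confirms this, and the radial load is a mild 8 N. I continue to the stop and ease the radial load.

Call:
servo_tool(
  turn=[
    [0,0,-0.8],
    [0,0,-0.8],
    [0,0,0],
    [0,0,0],
  ],
  slide=[
    [-0.5,2.5,0],
    [-0.3,2.5,0],
    [0,1,0],
    [0,0,0],
  ],
  gripper=[0.15,0.15,0.15,0.15],
)

```text
t: 5.18
eef_pos: [543.0, -53.9, 158.1]
orientation: [0.001, -0.627, 0.779, -0.0]
wrist_force: [0.3, 4.9, 6.6]
gripper_width: 17.3
```

```bash
python3 -c "
from h import *
plan((542.4,-55),104,167.8);arm()"
```

```text
t 5.18 g [543.1 -53.9 107.1] jawyaw 167.68 tilt 0.09 slide [1.2 0.5 3.1] turn z -0.12 F [0.33 4.92 6.64] T [1.339 0.052 0.104] w 17.3 j [ 0.2   0.39 -0.37 -0.   -0.82 -0.41]
arm joint 1.0779476849537728 r 166.11216882115286
```

Call:
servo_tool(
  turn=[
    [0,0,0],
    [0,0,0],
    [0,0,0],
    [0,0,0],
  ],
  slide=[
    [-0.3,0.7,0],
    [0,0.7,0],
    [0,0.6,0],
    [0,0,0],
  ],
  gripper=[0.15,0.15,0.15,0.15],
)

```text
t: 5.52
eef_pos: [542.7, -53.8, 158.1]
orientation: [0.002, -0.627, 0.779, -0.002]
wrist_force: [4.8, 0.0, 4.5]
gripper_width: 17.3
```

```bash
python3 -c "
from h import *
plan((542.4,-55),104,167.8);arm()"
```

```text
t 5.52 g [543.  -53.8 107.1] jawyaw 167.65 tilt 0.28 slide [1.3 0.3 3.1] turn z -0.15 F [4.81 0.01 4.52] T [ 0.091 -1.414  0.06 ] w 17.3 j [ 0.2   0.39 -0.37  0.   -0.81 -0.42]
arm joint 1.0800377108678592 r 166.18196467176273
```

The stop is reached: 2 mm of extra command moved the tool only 0.3 mm, with 4.8 N opposing, and the estimated joint angle is 1.080. I back off the push, release and lift.

Call:
servo_tool(
  turn=[
    [0,0,0],
    [0,0,0],
    [0,0,0],
    [0,0,0],
    [0,0,0],
    [0,0,0],
    [0,0,0],
    [0,0,0],
    [0,0,0],
  ],
  slide=[
    [0,-0.7,0],
    [0,0,0],
    [0,0,0],
    [0,0,0],
    [0,0,-10],
    [0,0,-25],
    [0,0,-30],
    [0,0,-15],
    [0,0,0],
  ],
  gripper=[0.15,0.3,0.45,0.45,0.45,0.45,0.55,0.55,0.55],
)

```text
t: 6.27
eef_pos: [542.6, -54.0, 241.3]
orientation: [0.002, -0.627, 0.779, -0.002]
wrist_force: [0.3, 0.1, 0.5]
gripper_width: 46.7
```

```bash
python3 -c "
from h import *
plan((469.5,-90.4),187,257.8)
s=snap('wrist','w4');print(proj(s,(469.5,-90.4,122)),proj(s,(542.5,-55,120)))
snap('scene','s4')"
```

```text
t 6.27 g [542.9 -54.  190.3] jawyaw 167.6 tilt 0.35 slide [51.4 63.9  2.9] turn z 89.8 F [0.3  0.1  0.55] T [0.036 0.036 0.012] w 46.7 j [ 0.2   0.29 -0.27  0.   -1.01 -0.42]
[[384.58014355 139.5889108 ]] [[281.79682369 214.93020252]]
```

View pics/w4.png

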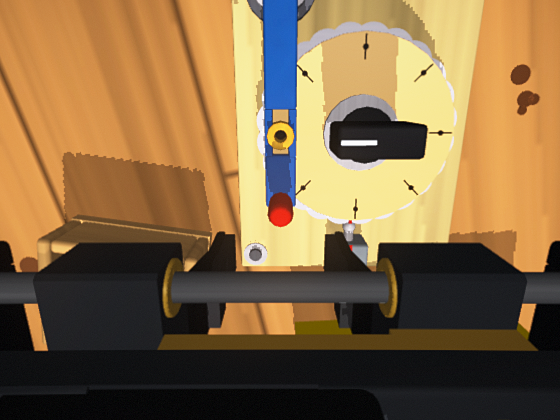

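```bash
python3 -c "
from h import *
s=load('w4');crop(s,'w4c',255,60,200,150,4)
c=np.array([469.5,-90.4]);th=np.radians(-12.2);ex=np.array([np.cos(th),np.sin(th)]);ey=np.array([-ex[1],ex[0]])
for u,v in [(28,11),(28,-11),(-28,-11),(-28,11)]: print(u,v,((proj(s,[*(c+u*ex+v*ey),122])-[255,60])*4).round(0))
for p,z in [((64,0),58),((0,0),58)]: print('hole',((proj(s,[*(c+p[0]*ex+p[1]*ey),z])-[255,60])*4).round(0))
"
```

```text
28 11 [[334. 389.]]
28 -11 [[341. 247.]]
-28 -11 [[709. 245.]]
-28 11 [[692. 388.]]
hole [[106. 284.]]
hole [[425. 282.]]
```

View pics/w4c.png

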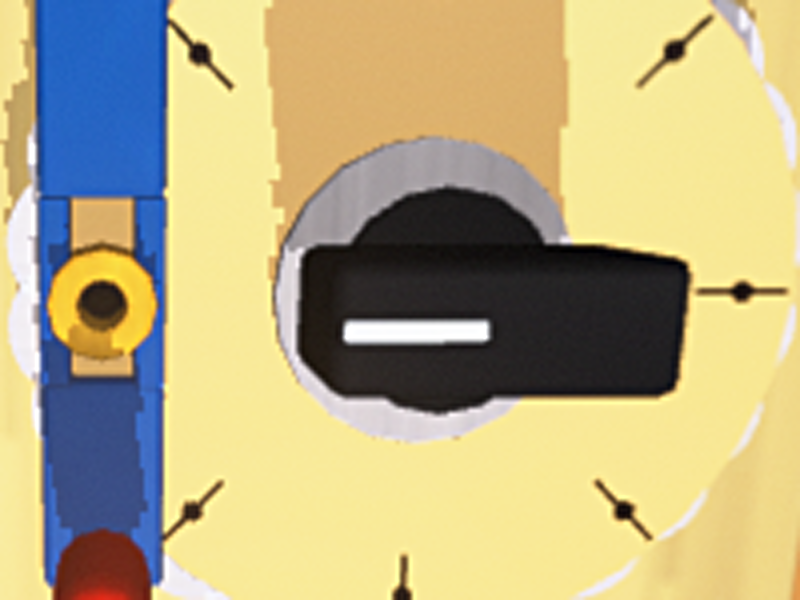

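The wrist view (4x crop) shows the guide arm home, with the bush at (102,305) over the hole ring. The knob's white line is at (343–490,332) and its far end at x≈690, so the predicted bar is 1–2 mm off. I'll get a second wrist view from above the knob.

Call:
servo_tool(
  turn=[
    [0,0,0],
    [0,0,0],
    [0,0,0],
    [0,0,-7],
    [0,0,-7],
    [0,0,-7],
    [0,0,-7],
    [0,0,-7],
    [0,0,-7],
    [0,0,-7],
    [0,0,-7],
    [0,0,-7],
  ],
  slide=[
    [17,21,0],
    [17,21,0],
    [17,21,0],
    [0,0,0],
    [0,0,0],
    [0,0,0],
    [0,0,0],
    [0,0,0],
    [0,0,0],
    [0,0,0],
    [0,0,0],
    [0,0,0],
  ],
  gripper=[0.6,0.6,0.6,0.6,0.6,0.6,0.6,0.6,0.6,0.6,0.6,0.6],
)

```text
t: 7.37
eef_pos: [467.7, -90.2, 235.5]
orientation: [0.001, 0.942, -0.335, -0.002]
wrist_force: [-0.5, 0.3, -0.1]
gripper_width: 52.3
```

Call:
servo_tool(
  turn=[
    [0,0,-7],
    [0,0,-7],
    [0,0,-7],
    [0,0,-6],
    [0,0,0],
    [0,0,0],
  ],
  slide=[
    [0,0,0],
    [0,0,0],
    [0,0,0],
    [0,0,0],
    [0,0,0],
    [0,0,0],
  ],
  gripper=[0.6,0.6,0.6,0.6,0.6,0.6],
)

```text
t: 7.87
eef_pos: [468.2, -90.2, 236.0]
orientation: [0.0, 0.994, -0.11, -0.002]
wrist_force: [0.6, 0.5, 0.4]
gripper_width: 51.9
```

```bash
python3 -c "
from h import *
plan((469.5,-90.4),104,257.8)
s=snap('wrist','w5')
c=np.array([469.5,-90.4]);th=np.radians(-12.2);ex=np.array([np.cos(th),np.sin(th)]);ey=np.array([-ex[1],ex[0]])
for u,v in [(28,11),(28,-11),(-28,-11),(-28,11),(0,0)]: print(u,v,(proj(s,[*(c+u*ex+v*ey),122])))
"
```

```text
t 7.87 g [468.  -90.2 185. ] jawyaw -102.6 tilt 0.2 slide [ 1.8 -0.2 81. ] turn z -0.4 F [0.61 0.53 0.36] T [-0.04   0.131 -0.039] w 51.9 j [ 0.15  0.19 -0.43 -0.   -0.96  1.2 ]
28 11 [[262.94973631 178.69825253]]
28 -11 [[298.04756399 178.44272889]]
-28 -11 [[297.38799957 259.68251485]]
-28 11 [[264.69154636 259.90796577]]
0 0 [[280.77713558 220.61608471]]
```

View pics/w5.png

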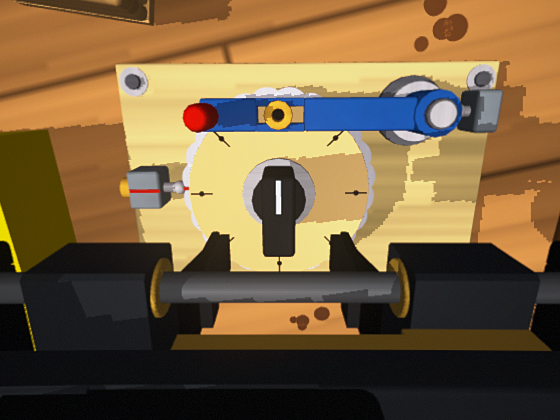

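```bash
python3 -c "
from h import *
a=load('w4');b=load('w5');crop(b,'w5c',230,150,100,120,5)
im=b['image'][150:230,260:300].min(2)>150; ys,xs=np.nonzero(im); print(xs.min()+260,xs.max()+260,ys.min()+150,ys.max()+150)
im=a['image'][120:160,335:385].min(2)>150; ys,xs=np.nonzero(im); print(xs.min()+335,xs.max()+335,ys.min()+120,ys.max()+120)
c=np.array([469.5,-90.4]);th=np.radians(-12.2);ex=np.array([np.cos(th),np.sin(th)]);ey=np.array([-ex[1],ex[0]])
for p,q in [((340.7,143),(278,180.5)),((377.3,142.6),(278,214))]:
    x,e=tri([(a,p),(b,q)]);d=x[:2]-c;print(x.round(1),np.round(e,2),(d@ex).round(1),(d@ey).round(1))
"
```

```text
260 299 159 224
335 376 120 159
[496.9 -94.7 125.8] [0.03 0.03] 27.7 1.5
[474.2 -89.6 121.8] [0.1 0.1] 4.4 1.8
```

View pics/w5c.png

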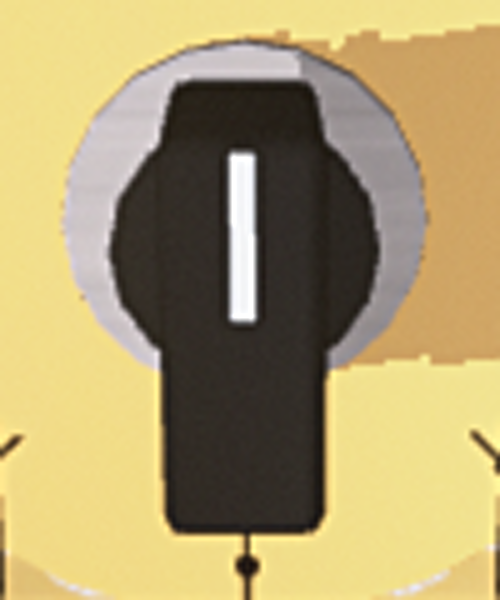

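The 5x crop shows the white line at (229–256,152–322). Both wrist views put the bar 1–1.8 mm further toward jig +y, with its top at 122–126 mm. I take the axis as about (470.5,-89.2), then descend and grip.

Call:
servo_tool(
  turn=[
    [0,0,-0.4],
    [0,0,0],
    [0,0,0],
    [0,0,0],
    [0,0,0],
    [0,0,0],
  ],
  slide=[
    [2.2,-1.5,15],
    [0,0,25],
    [0,0,25],
    [0,0,11],
    [0,0,4],
    [0,0,0],
  ],
  gripper=[0.6,0.6,0.6,0.6,0.6,0.6],
)

```text
t: 8.42
eef_pos: [470.9, -89.2, 156.1]
orientation: [0.0, 0.994, -0.105, -0.002]
wrist_force: [-0.0, -0.1, 0.5]
gripper_width: 51.9
```

```bash
python3 -c "
from h import *
plan((470.5,-89.2),104,257.8)"
```

```text
t 8.42 g [470.8 -89.2 105.1] jawyaw -102.1 tilt 0.18 slide [-0.3  0.   1.1] turn z 0.1 F [-0.04 -0.09  0.47] T [-0.092  0.127  0.024] w 51.9 j [ 0.15  0.3  -0.52 -0.   -0.75  1.21]
```

Call:
servo_tool(
  turn=[
    [0,0,0],
    [0,0,0],
    [0,0,0],
    [0,0,0],
    [0,0,0],
    [0,0,0],
  ],
  slide=[
    [0,0,0],
    [0,0,0],
    [0,0,0],
    [0,0,0],
    [0,0,0],
    [0,0,0],
  ],
  gripper=[0.18,0.18,0.18,0.18,0.18,0.18],
  squeeze=25,
)

```text
t: 8.92
eef_pos: [471.6, -90.0, 157.8]
orientation: [0.001, 0.995, -0.104, 0.0]
wrist_force: [0.6, -4.2, 1.3]
gripper_width: 22.0
```

```bash
python3 -c "
from h import *
plan((470.5,-89.2),104,257.8)"
```

```text
t 8.92 g [471.5 -90.1 106.8] jawyaw -101.98 tilt 0.11 slide [-1.2 -0.7  2.8] turn z 0.22 F [ 0.61 -4.21  1.35] T [-1.08   0.236 -0.087] w 22.0 j [ 0.15  0.29 -0.52  0.   -0.76  1.21]
```

Gripped: width 22.0 mm, matching the bar. A small -4 N lateral load remains, so I shift to relieve it, then start the first click.

Call:
servo_tool(
  turn=[
    [0,0,0],
    [0,0,0],
    [0,0,0],
  ],
  slide=[
    [0,0.8,0],
    [0,0,0],
    [0,0,0],
  ],
  gripper=[0.18,0.18,0.18],
)

```text
t: 9.17
eef_pos: [471.5, -90.1, 157.8]
orientation: [0.0, 0.995, -0.105, 0.0]
wrist_force: [-1.1, -2.6, 4.4]
gripper_width: 21.8
```

```bash
cat >> h.py <<'E'
Y0=-102.0
def kn():
    s=sense(); q=s['orientation']; R=Ro.from_quat([q[1],q[2],q[3],q[0]]).as_matrix()
    cy=np.degrees(np.arctan2(R[1,1],R[0,1])); g=s['eef_pos']+51*R[:,2]
    f=s['wrist_force']; t=s['ft_torque']
    print('t',round(s['t'],2),'cw deg',round(Y0-cy,2),'g',g.round(1),'F',np.round(f,2),'Ftool',np.round(R.T@f,1),'T',np.round(t,3),'w',round(s['gripper_width'],1))
E
python3 -c "
from h import *
kn()"
```

```text
t 9.17 cw deg 0.02 g [471.6 -90.2 106.8] F [-1.1  -2.56  4.44] Ftool [-0.5  2.7 -4.4] T [-0.793  0.382 -0.035] w 21.8
```

Call:
servo_tool(
  turn=[
    [0,0,2],
    [0,0,2],
    [0,0,0],
    [0,0,0],
  ],
  slide=[
    [0,0,0],
    [0,0,0],
    [0,0,0],
    [0,0,0],
  ],
  gripper=[0.18,0.18,0.18,0.18],
)

```text
t: 9.5
eef_pos: [471.5, -90.2, 157.8]
orientation: [0.0, 0.99, -0.139, 0.0]
wrist_force: [-1.1, -3.8, 5.7]
gripper_width: 21.8
```

```bash
python3 -c "
from h import *
kn()"
```

```text
t 9.5 cw deg 3.94 g [471.5 -90.2 106.8] F [-1.07 -3.76  5.69] Ftool [ 0.   3.9 -5.7] T [-1.233  0.471  0.034] w 21.8
```

Call:
servo_tool(
  turn=[
    [0,0,2],
    [0,0,2],
    [0,0,1],
    [0,0,0],
  ],
  slide=[
    [0,0,0],
    [0,0,0],
    [0,0,0],
    [0,0,0],
  ],
  gripper=[0.18,0.18,0.18,0.18],
)

```text
t: 9.83
eef_pos: [471.5, -90.3, 157.7]
orientation: [0.0, 0.983, -0.182, 0.0]
wrist_force: [-1.0, -5.6, 6.3]
gripper_width: 21.9
```

```bash
python3 -c "
from h import *
kn()"
```

```text
t 9.83 cw deg 9.01 g [471.5 -90.4 106.7] F [-0.98 -5.64  6.34] Ftool [ 1.1  5.6 -6.3] T [-1.519  0.486 -0.188] w 21.9
```

Call:
servo_tool(
  turn=[
    [0,0,2],
    [0,0,2],
    [0,0,2],
    [0,0,0],
    [0,0,0],
  ],
  slide=[
    [0,0.5,0],
    [0,0.5,0],
    [0,0,0],
    [0,0,0],
    [0,0,0],
  ],
  gripper=[0.18,0.18,0.18,0.18,0.18],
)

```text
t: 10.25
eef_pos: [471.4, -90.6, 157.8]
orientation: [-0.0, 0.972, -0.233, 0.0]
wrist_force: [-0.8, -1.3, 5.9]
gripper_width: 21.5
```

```bash
python3 -c "
from h import *
kn()"
```

```text
t 10.25 cw deg 14.98 g [471.4 -90.6 106.8] F [-0.76 -1.32  5.93] Ftool [-0.1  1.5 -5.9] T [-0.414  0.519 -0.077] w 21.5
```

Call:
servo_tool(
  turn=[
    [0,0,2],
    [0,0,2],
    [0,0,0],
    [0,0,0],
  ],
  slide=[
    [0,0,0],
    [0,0,0],
    [0,0,0],
    [0,0,0],
  ],
  gripper=[0.18,0.18,0.18,0.18],
)

```text
t: 10.58
eef_pos: [471.3, -90.7, 157.7]
orientation: [-0.0, 0.964, -0.267, 0.0]
wrist_force: [-0.8, -1.4, 5.2]
gripper_width: 21.8
```

```bash
python3 -c "
from h import *
kn()"
```

```text
t 10.58 cw deg 18.94 g [471.3 -90.7 106.7] F [-0.8  -1.36  5.21] Ftool [ 0.   1.6 -5.2] T [-0.6    0.536  0.102] w 21.8
```

Call:
servo_tool(
  turn=[
    [0,0,2],
    [0,0,2],
    [0,0,2],
    [0,0,0],
    [0,0,0],
  ],
  slide=[
    [0,0,0],
    [0,0,0],
    [0,0,0],
    [0,0,0],
    [0,0,0],
  ],
  gripper=[0.18,0.18,0.18,0.18,0.18],
)

```text
t: 11.0
eef_pos: [471.2, -90.8, 157.7]
orientation: [-0.0, 0.948, -0.317, 0.0]
wrist_force: [-1.8, -2.5, 6.0]
gripper_width: 21.6
```

```bash
python3 -c "
from h import *
kn()"
```

```text
t 11.0 cw deg 24.99 g [471.2 -90.8 106.7] F [-1.78 -2.52  6.03] Ftool [ 0.1  3.1 -6. ] T [-0.765  0.532 -0.117] w 21.6
```

The first click is felt (torque reverses between 4° and 9° and settles at 15°). The second is resisting at 19° and pulling at 25°. Continuing.

Call:
servo_tool(
  turn=[
    [0,0,2],
    [0,0,2],
    [0,0,1],
    [0,0,0],
    [0,0,0],
  ],
  slide=[
    [0,0.4,0],
    [0,0,0],
    [0,0,0],
    [0,0,0],
    [0,0,0],
  ],
  gripper=[0.18,0.18,0.18,0.18,0.18],
)

```text
t: 11.42
eef_pos: [471.1, -91.0, 157.8]
orientation: [-0.0, 0.934, -0.358, 0.0]
wrist_force: [-0.4, -1.0, 5.9]
gripper_width: 21.8
```

```bash
python3 -c "
from h import *
kn()"
```

```text
t 11.42 cw deg 29.98 g [471.1 -91.  106.8] F [-0.36 -1.05  5.94] Ftool [ 0.4  1.  -5.9] T [-0.475  0.499 -0.004] w 21.8
```

Call:
servo_tool(
  turn=[
    [0,0,2],
    [0,0,2],
    [0,0,0],
    [0,0,0],
  ],
  slide=[
    [0,0,0],
    [0,0,0],
    [0,0,0],
    [0,0,0],
  ],
  gripper=[0.18,0.18,0.18,0.18],
)

```text
t: 11.75
eef_pos: [471.0, -91.1, 157.7]
orientation: [-0.0, 0.921, -0.39, 0.0]
wrist_force: [-0.2, -1.2, 6.2]
gripper_width: 22.0
```

```bash
python3 -c "
from h import *
kn()"
```

```text
t 11.75 cw deg 33.94 g [471.  -91.1 106.7] F [-0.19 -1.24  6.2 ] Ftool [ 0.8  1.  -6.2] T [-0.579  0.527  0.082] w 22.0
```

Call:
servo_tool(
  turn=[
    [0,0,2],
    [0,0,2],
    [0,0,2],
    [0,0,0],
    [0,0,0],
  ],
  slide=[
    [0,0.4,0],
    [0,0,0],
    [0,0,0],
    [0,0,0],
    [0,0,0],
  ],
  gripper=[0.18,0.18,0.18,0.18,0.18],
)

```text
t: 12.17
eef_pos: [470.8, -91.2, 157.8]
orientation: [-0.0, 0.899, -0.438, 0.0]
wrist_force: [-1.8, -0.8, 5.6]
gripper_width: 22.1
```

```bash
python3 -c "
from h import *
kn()"
```

```text
t 12.17 cw deg 39.99 g [470.9 -91.2 106.8] F [-1.81 -0.76  5.57] Ftool [-0.5  1.9 -5.6] T [-0.395  0.507 -0.151] w 22.1
```

Call:
servo_tool(
  turn=[
    [0,0,2],
    [0,0,2],
    [0,0,1],
    [0,0,0],
    [0,0,0],
  ],
  slide=[
    [0,0,0],
    [0,0,0],
    [0,0,0],
    [0,0,0],
    [0,0,0],
  ],
  gripper=[0.18,0.18,0.18,0.18,0.18],
)

```text
t: 12.58
eef_pos: [470.7, -91.3, 157.7]
orientation: [-0.0, 0.879, -0.477, 0.0]
wrist_force: [-1.2, -0.9, 5.1]
gripper_width: 22.0
```

```bash
python3 -c "
from h import *
kn()
s=snap('wrist','w6')
s=snap('top','t6'); crop(s,'t6c',270,140,175,165,4.5)
s=snap('scene','s6'); crop(s,'s6c',160,130,180,125,4.4)"
```

```text
t 12.58 cw deg 44.98 g [470.8 -91.3 106.7] F [-1.19 -0.93  5.14] Ftool [ 0.1  1.5 -5.1] T [-0.454  0.567 -0.036] w 22.0
```

View pics/w6.png

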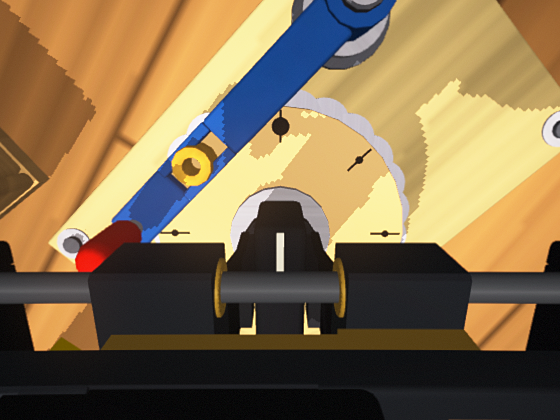

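View pics/t6c.png

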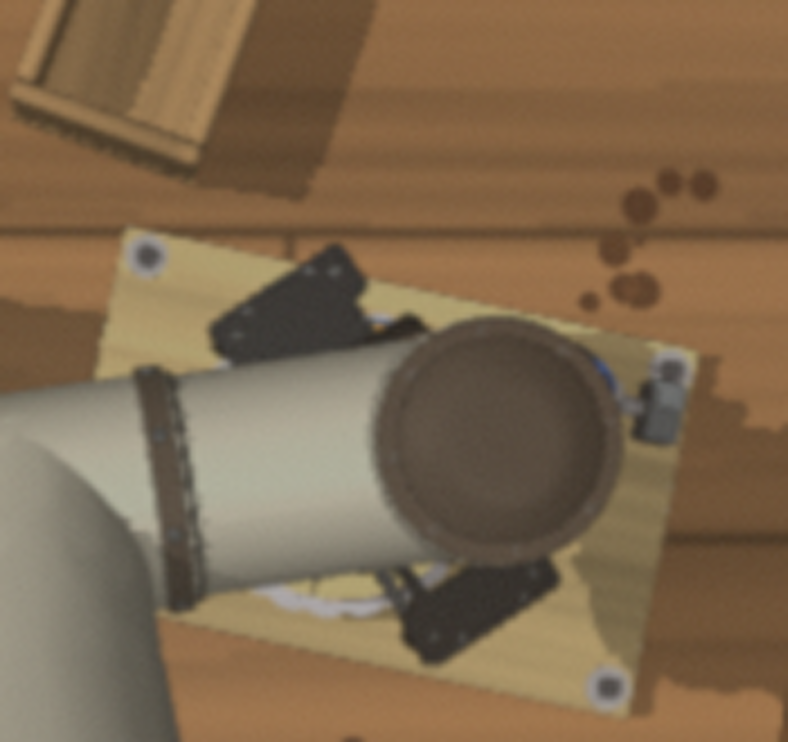

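View pics/s6c.png

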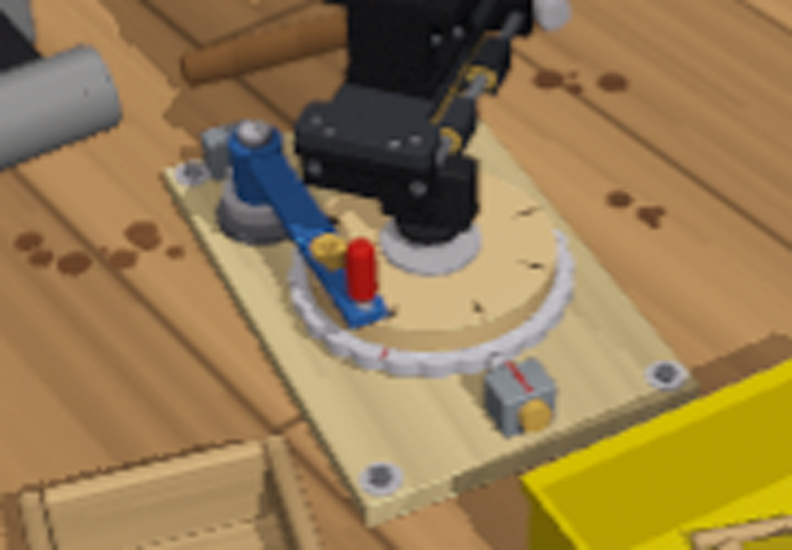

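The drilled hole is now 45° clockwise of the guide: wrist view hole at (281,125), bush at (192,165). The scene view shows the arm home, with the red handle at (361,245). Torque is back to its in-notch baseline. I hold for a moment and check the guide angle numerically.

Call:
servo_tool(
  turn=[
    [0,0,0],
    [0,0,0],
    [0,0,0],
    [0,0,0],
    [0,0,0],
    [0,0,0],
  ],
  slide=[
    [0,0,0],
    [0,0,0],
    [0,0,0],
    [0,0,0],
    [0,0,0],
    [0,0,0],
  ],
  gripper=[0.18,0.18,0.18,0.18,0.18,0.18],
)

```text
t: 13.23
eef_pos: [470.8, -91.3, 157.7]
orientation: [-0.0, 0.879, -0.477, 0.0]
wrist_force: [-1.0, -1.0, 5.3]
gripper_width: 21.7
```

```bash
python3 -c "
from h import *
kn()
b=load('s6');w=load('w6')
S=lambda x,y:(160+x/4.4-.4,130+y/4.4-.4)
p=atz(b,S(361,245),120);h=atz(b,S(256,131),85);q=atz(b,S(327,245),82)
for n,v in (('handle',p),('bush',q)):
  d=v-h;print(n,v.round(1),np.hypot(*d[:2]).round(1),'joint',round(np.radians(np.degrees(np.arctan2(d[1],d[0]))-77.8)+1.08,3))
b4=load('s4');import cv2
for n in ('s4','s6'):
  im=load(n)['image'].astype(int); m=(im[...,2]>120)&(im[...,1]<60)&(im[...,0]<60); m[:170]=0;m[260:]=0;m[:,:220]=0;m[:,270:]=0
  ys,xs=np.nonzero(m);print(n,len(xs),xs.mean(),ys.mean())
d=load('w6');hole=atz(d,(281,125),58);print('hole',hole, 'angle from jig x',np.degrees(np.arctan2(hole[1]+90.4,hole[0]-470.5))+12.2)
"
```

```text
t 13.23 cw deg 44.97 g [470.8 -91.3 106.7] F [-0.99 -0.97  5.3 ] Ftool [ 0.3  1.4 -5.3] T [-0.417  0.551 -0.106] w 21.7
handle [541.9 -53.7 120. ] 165.4 joint 1.075
bush [ 532.3 -103.3   82. ] 114.9 joint 1.064
s4 74 241.77027027027026 191.0810810810811
s6 73 241.76712328767124 190.986301369863
hole [ 505.33629194 -143.51284957   58.        ] angle from jig x -44.53945259113351
```

```bash
python3 -c "
from h import *
print(hand_in()); kn()"
```

```text
the job is handed in; nothing more can be done
None
the job is handed in; nothing more can be done
```

The blue guide arm is home in its catch, and the black knob is three clicks clockwise and still gripped. I handed the job in at about 13 s of the 54 s allowed.

- **Guide arm:** I gripped the red handle and swung it until the stop pushed back (2 mm of extra push moved it 0.3 mm, at about 5 N). It stayed put after release. The last picture gives an angle of 1.075 rad from the handle and 1.064 rad from the bush, against 1.08 rad fully home; the difference is within reading error.
- **Knob:** I turned it 45.0° clockwise. In each of the three clicks the torque resisted, reversed and pulled in. It was clearest in the second and third; in the first the resisting side was barely above noise. The drilled hole measures 44.5° round from the guide.
- **Hold:** the knob is held at 25 N, with the jaws reading 21.7 mm on the 22 mm bar. Side forces are about 1 N, with a steady 5 N upward. The last torque reading was -0.11 N m, against about -0.04 N m just before. That is probably sensor noise, since the knob angle had not changed.
- **Disagreements:** the first two-view position and the wrist-camera views put the knob axis 1–2 mm apart. I settled this from the contact force once the knob was gripped. The wrist views also read the top of the knob at 122–126 mm, against the stated 122 mm.
- **Bystanders:** I did not go near the hammer, drill, bin or box. I did not measure them again at the end, but in the last pictures the parts of them in view look unmoved.

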